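# Clear a specimen conditioner's sprung lid and hold it at its balance point

### The job

Take the thin glass beaker off the lid of the specimen conditioner, gripping it lightly, and stand it upright in the steel tray without dropping it. Then raise the lid by its bar handle a little past the balance point where the spring takes over, ease it back to just below that point, and finish still holding it there by hand so that I can set the spring screws. Do not let the lid fly up or drop at any time, and leave everything else on the bench where it is.

Things in the scene. Friction and masses are not known exactly. Their poses are not given: they have to be found in the camera images.
- conditioner: Specimen conditioner, fixed to the bench: a charcoal box 270 mm deep (its x) x 280 mm wide (its y) x 112 mm high with control panel on its front (-x, towards the robot) and a light grey lid with a blue panel on top. Origin: centre of its underside on the bench. x points from its front to its hinged rear edge, z up.
- lid (a joint): Lid angle, rad: 0 closed (level), growing as its front edge rises; stop at 1.25. Torsion springs carry most of its 2.2 kg. Balance point at 0.72 rad (41 degrees from level): below it the lid falls shut if let go, above it the spring throws it open. At the bar it takes about 3.5 N to start lifting and 1 N to hold at 0.6 rad; at 0.9 rad it pulls up with about 1.7 N.
- lid_hinge (a point): Middle of the lid's hinge axis, 141 mm behind (conditioner's +x) the conditioner's origin and 116 mm above the bench; the axis runs along the conditioner's y. The hinge screws are brass, at both ends.
- lid_bar (a point): Middle of the lid's handle: round steel bar 12 mm thick, 114 mm long between posts, along the conditioner's y, 40 mm above the lid's top near its front edge. Closed: 232 mm before and 65 mm above the hinge axis, 181 mm above the bench; it circles about that axis. Pinched from above, front to back, it turns between the fingers as the lid rises, so the hand can stay upright.
- beaker: Small beaker of thin glass with a plug of black bitumen in it: outer diameter 42 mm, 60 mm tall, about 110 g. Stands on the closed lid's flat top (141 mm above the bench), behind the bar. Origin: centre of its underside, z up its axis. The glass cracks if the fingers press on it with more than 90 N in all: a grip force of 20 to 30 N is right.
- tray: Shallow square steel tray, fixed, 150 x 150 mm, 18 mm high, walls and floor 4 mm. Origin: centre of its underside on the bench, so its inner floor is 4 mm higher.
- wash_bottle: White wash bottle with red cap, diameter 64 mm, 155 mm tall; leave alone. Origin: centre of its underside.
- jar: Amber glass jar with black cap, diameter 60 mm, 85 mm tall; leave alone. Origin: centre of its underside.
- wipes: Green box of wipes, 110 x 130 x 75 mm high; leave alone. Origin: centre of its underside.
- mouse: Black computer mouse, 105 x 58 x 31 mm; leave alone. Origin: centre of its underside.
- screwdriver: Screwdriver lying on the bench; leave alone.
- mould: Small aluminium mould plate, 100 x 70 x 12 mm, with three round pockets; leave alone. Origin: centre of its underside.
Things that resemble listed ones, but are neither listed nor needed, are in the scene too. Leave any green or red look-alike of the beaker alone. Of the things shaped like the tray, the steel one is meant.

How it is judged (in metres and radians):
On the way, in this order (a step that is already met when the one before it is completed fails the run):
1. the beaker stands upright in the tray, let go (x of beaker in the frame of tray between -0.048 and 0.048 m and y of beaker in the frame of tray between -0.048 and 0.048 m and z of beaker in the frame of tray below 0.012 m and angle between beaker's own z axis and vertical below 0.15 rad and contact force between the fingers and beaker below 0.05 N and linear speed of beaker below 0.03 m/s), for 0.2 s.
2. the lid has been raised past its balance point (above 0.74 rad) (value of joint lid above 0.74 rad), for 0.1 s.
At the end, for the whole second after the job is handed in: The fingers hold the lid still between 0.47 and 0.70 rad (just below the balance point at 0.72 rad), and the beaker stands upright in the tray, untouched (value of joint lid between 0.47 and 0.7 rad and velocity of joint lid between -0.08 and 0.08 rad/s and contact force between the fingers and lid above 0.3 N and contact force between beaker and lid below 0.05 N and x of beaker in the frame of tray between -0.048 and 0.048 m and y of beaker in the frame of tray between -0.048 and 0.048 m and z of beaker in the frame of tray below 0.012 m and angle between beaker's own z axis and vertical below 0.15 rad and contact force between the fingers and beaker below 0.05 N); the arm keeps its last pose, push and grip.
It fails at once if the fingers press on the beaker with more than 90 N (contact force between the fingers and beaker above 90 N).
It fails at once if the beaker is dropped (moves faster than 0.5 m/s out of the fingers) (linear speed of beaker above 0.5 m/s and contact force between the fingers and beaker below 0.05 N).
It fails at once if the lid is raised before the beaker is over the tray (value of joint lid above 0.1 rad and horizontal distance between beaker and tray above 0.08 m).
It fails at once if the lid flies up (beyond 1.1 rad or faster than 1.5 rad/s) or drops (faster than 1.5 rad/s) (value of joint lid above 1.1 rad or velocity of joint lid above 1.5 rad/s or velocity of joint lid below -1.5 rad/s).
It fails at once if any of the other things (bottle, jar, wipes, mouse, screwdriver, mould) is moved by more than 25 mm (distance of any of wash_bottle, jar, wipes, mouse, screwdriver, mould from where it was at the start of the episode above 0.025 m).
It also fails if it takes over 61 s, if anything falls off the work surface, if the arm or the gripper's body presses on something with over 40 N, if the wrist force passes 120 N, or if a joint passes its speed limit or range.

### The arm

A 6-joint arm with a two-finger parallel gripper is mounted at the origin on the work surface. World frame = base frame: x ahead of the robot, y to its left, z up, the work surface at z = 0. Lengths are in m, angles in degrees, forces in N, time in s.
With the tool pointing down it reaches from about 0.3 to 0.75 m from the base axis. Payload 8.5 kg.
Tool frame: the origin (TCP) lies midway between the tips of the shut fingers; the grasp point (between the pads) lies 19 mm behind it; z points along the fingers, y is the line along which they close (so a half turn about z gives the same grasp; the last joint's range is limited). The gripper opens to 85 mm and grips with 20 to 120 N. Pads are 22 mm wide; open, the fingers measure 114 mm over their backs; the gripper's body (76 mm by 85 mm) begins 54 mm behind the grasp point. The pads swing forward as they close: fully open they stand 13 mm farther back than shut.
Start: joints at [63.352, 21.807, 74.336, -0, 83.858, -12.336], TCP at [0.136, 0.533, 0.231] pointing down, gripper open.
Joint ranges: [-178.18, 178.18], [-50.72, 133.34], [12.68, 142.11], [-81.47, 261.47], [9.98, 163.14], [-165.26, 165.26]. Speed limits (degrees/s): [136.94, 136.94, 180, 180, 180, 180].

### API

Orientations are given as a 3x3 rotation matrix whose columns are the frame's x, y, z axes.
In Python, from rig import env, viewer, recognise, pinpoint gives the robot as it stands.
- The arm moves only by the tool move_arm, never from a script. Its argument "plan" is text: rows parted by semicolons, each of 7 numbers parted by spaces: the shift along the tool's x, y, z in m, then the turn, a rotation vector about the tool's x, y, z in rad, then the finger opening in m, from 0 to 0.0854. A call has 1 to 12 rows; each row shifts and turns the commanded pose from where the row before left it, along the tool's axes as they then stand; what a row does not reach is not made up. A row lasts 1/8 s, in which the tool goes at most 62.5 mm and 10.7 degrees, less where a joint would pass 70% of its speed; a pose out of reach is approached as far as the arm can. A call is refused whole if a number of a shift passes 0.0625 or a number of a turn 0.188, either way. A call with a gripper value outside its range is refused whole. The fingers move at their own pace and stop on an object; "grip_force" is the grip in N (left out, the last holds). Time passes only in rows, so rows that do not move let the fingers close. It gives the time, the measured TCP pose, the force, the opening and the grip force at its end, in the units of the state.
- env.observe(): the state, without advancing time (a new reading comes with each control period).
- viewer.get_image(name): name is "scene" or "top" or "wrist"; returns (picture, depth): 400x640x3 uint8, red, green, blue; 400x640 float32, m along the optical axis (not along the pixel's ray), 0 where there is no reading.
- viewer.calibration(name): a dict with "fx", "fy", "cx", "cy" (pixels), "R" (3x3) and "t" (3): a world point X has camera coordinates R X + t. Camera axes: x right, y down, z forward; pixel columns grow to the right and rows downward; lengths in m; the calibration is good to about 2 mm. A picture is of the moment at which its call begins: read the wrist's pose just before it. calibration takes no time and is no camera call; for the wrist camera it gives the pose at the moment of the call.
- env.close_job(): hands the job in; it is judged then, once.
Trained networks look in the newest picture that a camera, given by its name, has taken for a name from the list of things; names that differ only in an ending like _2 or _b are one class to them, and where a whole thing is asked for, a point or a joint stands for the part that bears it (a point fixed in the world has none). Each returns a list of dicts, best first, with "conf" (0 to 1); they miss things now and then, are a little off and sometimes report something else, mostly with a low value. They report only what shows in the picture. A call takes as long as a camera call. They do not tell look-alikes from the thing itself.
- recognise(camera, name): "extent" ([centre column, centre row, width, height] in pixels, round what is visible of it).
- pinpoint(camera, name): "pixel" ([column, row] in pixels: a listed point, or the origin of a listed thing).
The state is a dict: "time_s": time; "q": joint angles; "qvel": joint speeds; "joint_efforts": joint torques, N m; "position": TCP position; "tool_rot": TCP orientation; "ft_force": force on the tool from outside, world axes, zero at the start; "wrist_torque": the same for the moment, N m; "grip_width": finger opening in m; "gripper_force": force on a finger pad.
Only numpy, scipy, OpenCV 4.12 (cv2) and the standard library are available. Lean on these libraries where they do the work, as an engineer would, in place of code of your own. Each camera call takes 0.05 s, during which the arm holds its last target. There are 200 camera calls.

## Working session

There is one attempt and no reset: what is moved stays moved. The work goes in short steps, Python scripts to look and compute and a tool call to move; the robot and the scene stay as the last step left them, time stands still between calls to the robot, and variables do not carry over. Pictures are saved under pics/ and viewed, at most 10 in all, crops included, and the job is handed in when it is done.

Besides the shell and the picture viewer there is one more tool, called after "Call:" by a JSON object that holds its "api" and its "payload", one argument or row to a line. move_arm: Moves the arm, as the interface text tells. Its arguments: {"type":"object","properties":{"plan":{"type":"string"},"grip_force":{"type":"number"}},"required":["plan"]}

```bash
mkdir -p pics; ls; cat > h.py <<'E'
import numpy as np, cv2
from rig import env, viewer, recognise, pinpoint
def save(n,img): cv2.imwrite('pics/'+n,cv2.cvtColor(np.ascontiguousarray(img),cv2.COLOR_RGB2BGR))
def world(cal,u,v,d):
    c=np.array([(u-cal['cx'])/cal['fx']*d,(v-cal['cy'])/cal['fy']*d,d]); return np.array(cal['R']).T@(c-np.array(cal['t']))
def onplane(cal,u,v,z):
    R=np.array(cal['R']);o=-R.T@np.array(cal['t']);r=R.T@np.array([(u-cal['cx'])/cal['fx'],(v-cal['cy'])/cal['fy'],1]);return o+r*(z-o[2])/r[2]
E
python3 - <<'E'
from h import *
np.set_printoptions(precision=3,suppress=True)
s=env.observe();print(s['time_s'],s['position'],s['tool_rot'],s['grip_width'])
for c in ['scene','top']:
    im,d=viewer.get_image(c);save(c+'0.png',im);np.save(c+'_d.npy',d);cal=viewer.calibration(c)
    for n in ['beaker','tray','lid_bar','lid_hinge','conditioner']:
        for r in pinpoint(c,n)[:4]: 
            u,v=r['pixel'];z={'beaker':.141,'tray':0,'lid_bar':.181,'lid_hinge':.116,'conditioner':0}[n]
            print(c,n,np.round(r['pixel'],1),round(r['conf'],2),onplane(cal,u,v,z))
E
```

```text
pics
0.0 [0.136 0.533 0.231] [[-0.969  0.247 -0.001]
 [ 0.247  0.969 -0.001]
 [ 0.    -0.001 -1.   ]] 0.08541583951649544
scene beaker [308.5 214.3] 0.61 [0.636 0.024 0.141]
scene beaker [294.2 280.4] 0.57 [0.897 0.171 0.141]
scene tray [385.4 208.1] 0.71 [0.3   0.151 0.   ]
scene tray [398.3 267. ] 0.58 [0.54  0.349 0.   ]
scene tray [239.5 154.2] 0.41 [ 0.388 -0.564  0.   ]
scene lid_bar [324.3 184.3] 0.71 [ 0.508 -0.003  0.181]
scene lid_bar [237.1 154.1] 0.35 [ 0.565 -0.383  0.181]
scene lid_hinge [283.2 230.5] 0.61 [ 0.733 -0.012  0.116]
scene conditioner [308.7 233.3] 0.9 [ 0.598 -0.005  0.   ]
top beaker [320.9 172.1] 0.74 [0.628 0.012 0.141]
top beaker [295.4 128.7] 0.55 [0.765 0.093 0.141]
top beaker [262.  172.3] 0.52 [0.625 0.194 0.141]
top tray [220.7 205.1] 0.63 [0.537 0.347 0.   ]
top tray [275.6 276.6] 0.57 [0.302 0.156 0.   ]
top tray [320.6 173.9] 0.39 [0.648 0.012 0.   ]
top lid_bar [332.8 210.5] 0.72 [ 0.504 -0.025  0.181]
top lid_bar [175.  188.1] 0.36 [0.566 0.449 0.181]
top lid_hinge [325.5 138.2] 0.63 [ 0.742 -0.002  0.116]
top lid_hinge [154.7 247.3] 0.52 [0.39  0.522 0.116]
top conditioner [326.  191.5] 0.94 [ 0.588 -0.007  0.   ]
top conditioner [320.4 174.8] 0.2 [0.645 0.013 0.   ]
```

View pics/scene0.png

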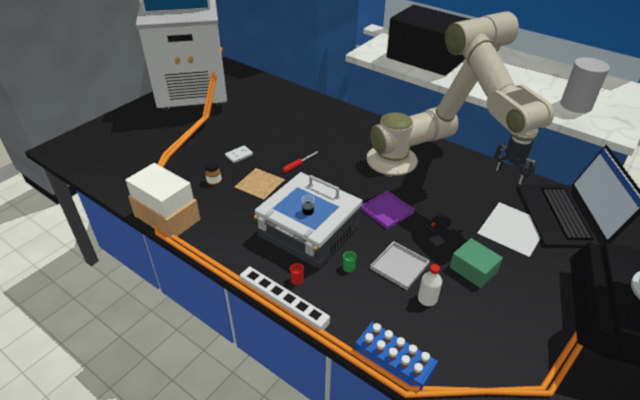

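View pics/top0.png

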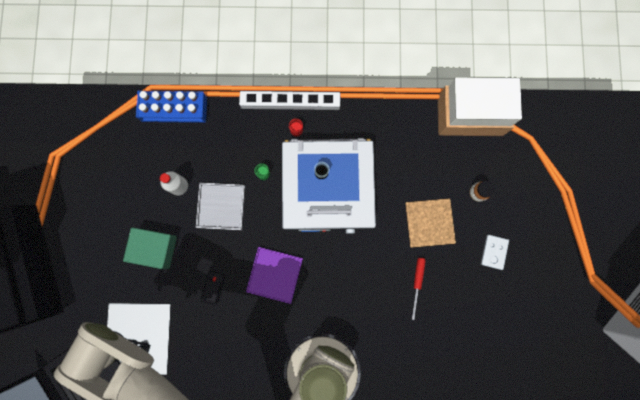

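The wanted beaker is the clear glass one with the black plug on the lid, scene (308,207), top (321,171). The look-alikes are the green one at scene (349,262), top (262,171), and the red one at scene (297,273), top (296,127). The steel tray is at scene (400,264), top (220,206); the purple tray at top (275,275) and the cork mat at (430,223) are look-alikes. The bar is at top (330,211). Next I measure with depth and check in a close crop.

```bash
python3 - <<'E'
from h import *
np.set_printoptions(precision=4,suppress=True)
im=cv2.cvtColor(cv2.imread('pics/top0.png'),cv2.COLOR_BGR2RGB);d=np.load('top_d.npy');cal=viewer.calibration('top')
V,U=np.mgrid[0:400,0:640]
P=np.stack([(U-cal['cx'])/cal['fx']*d,(V-cal['cy'])/cal['fy']*d,d],-1)-np.array(cal['t']);P=P@np.array(cal['R'])
def sel(box,z0,z1):
    u0,u1,v0,v1=box;Q=P[v0:v1,u0:u1].reshape(-1,3);return Q[(Q[:,2]>z0)&(Q[:,2]<z1)]
def rect(Q): return cv2.minAreaRect((Q[:,:2]*1000).astype(np.float32))
L=sel((275,385,130,240),.130,.150);print('lid',len(L),rect(L),L.mean(0))
B=sel((295,365,200,220),.160,.20);print('bar',len(B),rect(B),B.mean(0),B.max(0),B.min(0))
K=sel((308,336,155,186),.155,.22);print('beaker',len(K),rect(K) if len(K)>3 else 0,K.mean(0),K.min(0),K.max(0))
T=sel((190,252,175,240),.009,.03);print('tray',len(T),rect(T),T.mean(0))
T=sel((190,252,175,240),-.01,.03);print('tray',len(T),T.mean(0))
W=sel((150,195,165,200),.03,.3);print('bottle',W.min(0),W.max(0))
save('crop1.png',np.hstack([cv2.resize(im[130:240,275:385],(400,400),interpolation=cv2.INTER_CUBIC),cv2.resize(im[170:245,190:265],(400,400),interpolation=cv2.INTER_CUBIC)]))
E
```

```text
lid 7522 ((593.882080078125, -12.621627807617188), (278.97979736328125, 283.6020812988281), 1.0718919038772583) [ 0.5886 -0.0122  0.1416]
bar 177 ((499.39434814453125, -14.851005554199219), (12.514754295349121, 128.2440185546875), 1.6518226861953735) [ 0.499  -0.0147  0.1858] [0.506  0.0493 0.1941] [ 0.4922 -0.079   0.1683]
beaker 200 ((624.3291015625, 10.330476760864258), (42.66130828857422, 41.590553283691406), 49.58561325073242) [0.6254 0.0097 0.1816] [ 0.603  -0.0117  0.1551] [0.6464 0.03   0.207 ]
tray 533 ((529.482666015625, 339.7151794433594), (204.08056640625, 205.0408935546875), 85.96817779541016) [0.534  0.345  0.0141]
tray 4009 [0.5305 0.3466 0.0035]
bottle [0.5679 0.4577 0.03  ] [0.6299 0.5192 0.1622]
```

View pics/crop1.png

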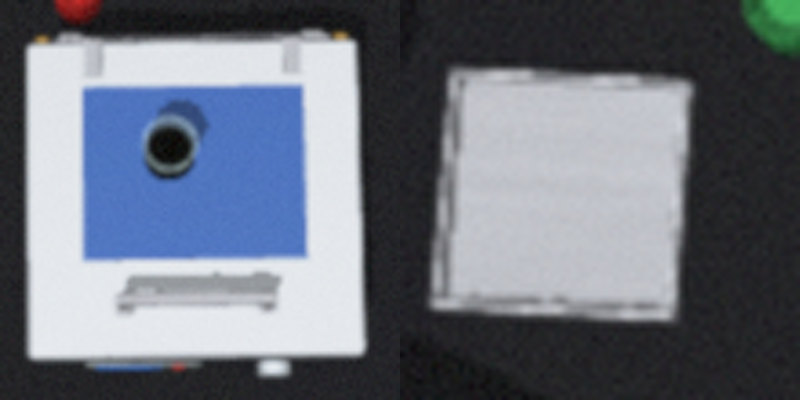

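The crop confirms the clear glass beaker with the black plug at (170,147), on the blue panel behind the bar at (198,290), and the steel tray with its light walls. Positions: beaker (0.6245, 0.010), bar (0.499, -0.015) with yaw about 1.3°, tray about (0.536, 0.347). First I turn the tool so it closes front to back.

Call:
{"api": "move_arm", "payload": {
  "plan": "0 0 -0.004 0 0 0.1855 0.0854;0 0 -0.004 0 0 0.1855 0.0854;0 0 -0.004 0 0 0.1855 0.0854;0 0 -0.004 0 0 0.1855 0.0854;0 0 -0.004 0 0 0.1855 0.0854;0 0 -0.004 0 0 0.1855 0.0854;0 0 -0.004 0 0 0.1855 0.0854;0 0 0 0 0 0 0.0854",
  "grip_force": 25
}}

```text
time_s: 1.6
position: [0.136, 0.533, 0.2596]
tool_rot: [[-0.024, 1.0, 0.0], [1.0, 0.024, 0.001], [0.001, 0.0, -1.0]]
ft_force: [0.6, 0.1, 0.1]
grip_width: 0.0856
gripper_force: 0.0
```

Call:
{"api": "move_arm", "payload": {
  "plan": "-0.043 0.04 0 0 0 0 0.0854;-0.043 0.04 0 0 0 0 0.0854;-0.043 0.04 0 0 0 0 0.0854;-0.043 0.04 0 0 0 0 0.0854;-0.043 0.04 0 0 0 0 0.0854;-0.043 0.04 0 0 0 0 0.0854;-0.043 0.04 0 0 0 0 0.0854;-0.043 0.04 0 0 0 0 0.0854;-0.043 0.04 0 0 0 0 0.0854;-0.043 0.04 0 0 0 0 0.0854;0 0 0 0 0 0 0.0854"
}}

```text
time_s: 2.98
position: [0.5475, 0.1091, 0.2581]
tool_rot: [[-0.022, 1.0, -0.001], [1.0, 0.022, -0.0], [-0.0, -0.001, -1.0]]
ft_force: [0.2, 1.0, -0.0]
grip_width: 0.0854
gripper_force: 0.0
```

Call:
{"api": "move_arm", "payload": {
  "plan": "-0.033 0.025 0 0 0 0 0.0854;-0.033 0.025 0 0 0 0 0.0854;-0.0315 0.025 0 0 0 0 0.0854;0 0 0 0 0 0 0.0854;0 0 0 0 0 0 0.0854"
}}

```text
time_s: 3.6
position: [0.6221, 0.0173, 0.2593]
tool_rot: [[-0.025, 1.0, -0.001], [1.0, 0.025, 0.0], [0.0, -0.001, -1.0]]
ft_force: [0.3, 0.3, -0.2]
grip_width: 0.0854
gripper_force: 0.0
```

```bash
python3 - <<'E'
from h import *
np.set_printoptions(precision=4,suppress=True)
s=env.observe();print(s['time_s'],s['position'],s['tool_rot'])
im,d=viewer.get_image('wrist');cal=viewer.calibration('wrist');save('w1.png',im)
for n,z in [('beaker',.141),('lid_bar',.181)]:
    for r in pinpoint('wrist',n)[:2]: print(n,np.round(r['pixel'],1),round(r['conf'],2),onplane(cal,*r['pixel'],z))
V,U=np.mgrid[0:400,0:640]
P=(np.stack([(U-cal['cx'])/cal['fx']*d,(V-cal['cy'])/cal['fy']*d,d],-1)-np.array(cal['t']))@np.array(cal['R'])
P=P[d>0]
K=P[(abs(P[:,0]-.6245)<.04)&(abs(P[:,1]-.01)<.04)&(P[:,2]>.15)&(P[:,2]<.21)];print('beaker',len(K),K.min(0),K.max(0))
K=P[(abs(P[:,0]-.499)<.03)&(abs(P[:,1]+.015)<.08)&(P[:,2]>.165)&(P[:,2]<.2)];print('bar',len(K))
if len(K):print(K.min(0),K.max(0),K.mean(0))
E
```

```text
3.6 [0.6221 0.0173 0.2593] [[-0.0251  0.9997 -0.0005]
 [ 0.9997  0.0251  0.0004]
 [ 0.0004 -0.0005 -1.    ]]
beaker [320.8 201.3] 0.96 [0.6281 0.0107 0.141 ]
beaker [468.3 100.8] 0.85 [0.7395 0.0946 0.141 ]
lid_bar [148.7 246.2] 0.75 [ 0.5004 -0.0154  0.181 ]
beaker 4019 [ 0.606  -0.0108  0.15  ] [0.6501 0.0339 0.2028]
bar 2689
[ 0.4955 -0.0553  0.1653] [0.5102 0.0535 0.1892] [0.5045 0.0076 0.1843]
```

View pics/w1.png

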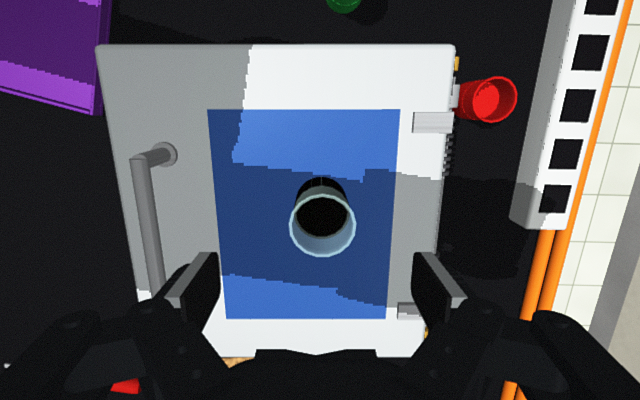

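The wrist view shows the glass beaker centred at (322,225) between the open fingers at (195,290) and (437,290). The bar is clear at (150,220). Shift 5 mm forward and 6 mm right, then descend.

Call:
{"api": "move_arm", "payload": {
  "plan": "-0.006 0.005 0.01 0 0 0 0.0854;0 0 0.025 0 0 0 0.0854;0 0 0.025 0 0 0 0.0854;0 0 0.015 0 0 0 0.0854;0 0 0.005 0 0 0 0.0854;0 0 0 0 0 0 0.0854;0 0 0 0 0 0 0.0854"
}}

```text
time_s: 4.62
position: [0.6282, 0.0103, 0.1802]
tool_rot: [[-0.023, 1.0, 0.002], [1.0, 0.023, -0.0], [-0.0, 0.002, -1.0]]
ft_force: [-0.4, 0.6, -1.0]
grip_width: 0.0853
gripper_force: 0.0
```

Call:
{"api": "move_arm", "payload": {
  "plan": "0 0 0.013 0 0 0 0.0854;0 0 0.011 0 0 0 0.0854;0 0 0 0 0 0 0.07;0 0 0 0 0 0 0.06;0 0 0 0 0 0 0.052;0 0 0 0 0 0 0.048;0 0 0 0 0 0 0.044;0 0 0 0 0 0 0.042;0 0 0 0 0 0 0.04;0 0 0 0 0 0 0.036;0 0 0 0 0 0 0.036",
  "grip_force": 25
}}

```text
time_s: 6.0
position: [0.6277, 0.0103, 0.1555]
tool_rot: [[-0.023, 1.0, -0.0], [1.0, 0.023, -0.0], [-0.0, -0.0, -1.0]]
ft_force: [-2.9, 0.3, 4.5]
grip_width: 0.0418
gripper_force: 25.2
```

Call:
{"api": "move_arm", "payload": {
  "plan": "0 0 -0.004 0 0 0 0.036;0 0 -0.01 0 0 0 0.036;0 0 -0.02 0 0 0 0.036;0 0 -0.02 0 0 0 0.036;0 0 -0.016 0 0 0 0.036;0 0 -0.005 0 0 0 0.036;0 0 0 0 0 0 0.036"
}}

```text
time_s: 6.88
position: [0.6279, 0.0103, 0.2303]
tool_rot: [[-0.022, 1.0, 0.0], [1.0, 0.022, -0.0], [-0.0, 0.0, -1.0]]
ft_force: [-0.4, -1.2, -2.0]
grip_width: 0.0412
gripper_force: 25.5
```

Call:
{"api": "move_arm", "payload": {
  "plan": "0.01 -0.0025 0 0 0 0 0.036;0.025 -0.006 0 0 0 0 0.036;0.036 -0.009 0 0 0 0 0.036;0.04 -0.01 0 0 0 0 0.036;0.042 -0.0105 0 0 0 0 0.036;0.042 -0.0105 0 0 0 0 0.036;0.042 -0.0105 0 0 0 0 0.036;0.04 -0.01 0 0 0 0 0.036;0.032 -0.008 0 0 0 0 0.036;0.02 -0.005 0 0 0 0 0.036;0.01 -0.0025 0 0 0 0 0.036;0 0 0 0 0 0 0.036"
}}

```text
time_s: 8.38
position: [0.5357, 0.3473, 0.2301]
tool_rot: [[-0.023, 1.0, -0.0], [1.0, 0.023, -0.0], [-0.0, -0.0, -1.0]]
ft_force: [0.7, -0.5, -1.9]
grip_width: 0.0418
gripper_force: 25.5
```

Call:
{"api": "move_arm", "payload": {
  "plan": "0 0 0.02 0 0 0 0.036;0 0 0.025 0 0 0 0.036;0 0 0.025 0 0 0 0.036;0 0 0.025 0 0 0 0.036;0 0 0.015 0 0 0 0.036;0 0 0.006 0 0 0 0.036;0 0 0 0 0 0 0.036;0 0 0 0 0 0 0.036"
}}

```text
time_s: 9.38
position: [0.5361, 0.3475, 0.1153]
tool_rot: [[-0.022, 1.0, 0.001], [1.0, 0.022, 0.001], [0.001, 0.001, -1.0]]
ft_force: [-0.2, 0.2, -0.9]
grip_width: 0.0413
gripper_force: 25.5
```

```bash
python3 - <<'E'
from h import *
np.set_printoptions(precision=4,suppress=True)
s=env.observe();print(s['time_s'],s['position'],s['ft_force'])
im,d=viewer.get_image('wrist');cal=viewer.calibration('wrist');save('w2.png',im)
for r in pinpoint('wrist','tray')[:2]: print(np.round(r['pixel'],1),round(r['conf'],2),onplane(cal,*r['pixel'],0))
E
```

```text
9.375 [0.5361 0.3475 0.1153] [-0.2323  0.226  -0.9371]
[312.2 195.5] 0.86 [0.535  0.3465 0.    ]
```

View pics/w2.png

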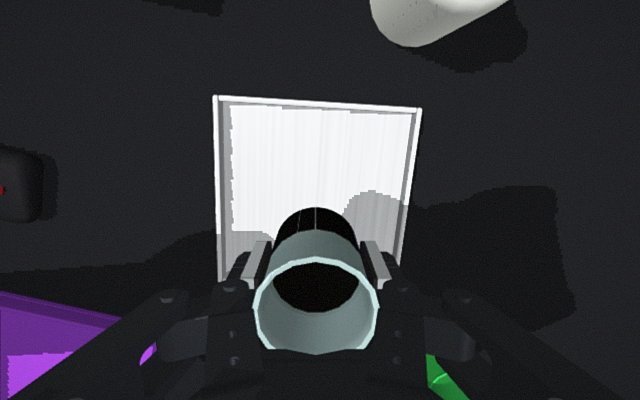

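The wrist view shows the beaker held upright at (316,300) above the steel tray at (315,180), and the network agrees on the tray centre. Lowering.

Call:
{"api": "move_arm", "payload": {
  "plan": "0 0 0.015 0 0 0 0.036;0 0 0.02 0 0 0 0.036;0 0 0.02 0 0 0 0.036;0 0 0.018 0 0 0 0.036;0 0 0.01 0 0 0 0.036;0 0 0.006 0 0 0 0.036;0 0 0.003 0 0 0 0.036;0 0 0 0 0 0 0.036;0 0 0 0 0 0 0.036"
}}

```text
time_s: 10.6
position: [0.536, 0.3474, 0.0228]
tool_rot: [[-0.022, 1.0, 0.001], [1.0, 0.022, 0.0], [0.0, 0.001, -1.0]]
ft_force: [-0.9, 0.6, -1.4]
grip_width: 0.0413
gripper_force: 25.5
```

Call:
{"api": "move_arm", "payload": {
  "plan": "0 0 0.001 0 0 0 0.036;0 0 0.001 0 0 0 0.036;0 0 0.001 0 0 0 0.036;0 0 0 0 0 0 0.036"
}}

```text
time_s: 11.1
position: [0.5357, 0.3473, 0.0192]
tool_rot: [[-0.022, 1.0, -0.0], [1.0, 0.022, -0.0], [-0.0, -0.0, -1.0]]
ft_force: [0.1, -0.1, 0.1]
grip_width: 0.0415
gripper_force: 25.5
```

Call:
{"api": "move_arm", "payload": {
  "plan": "0 0 0.001 0 0 0 0.036;0 0 0 0 0 0 0.036;0 0 0 0 0 0 0.036"
}}

```text
time_s: 11.48
position: [0.5358, 0.3474, 0.0186]
tool_rot: [[-0.022, 1.0, 0.0], [1.0, 0.022, 0.0], [0.0, 0.0, -1.0]]
ft_force: [-1.0, -0.0, 3.9]
grip_width: 0.0411
gripper_force: 25.5
```

Call:
{"api": "move_arm", "payload": {
  "plan": "0 0 0 0 0 0 0.043;0 0 0 0 0 0 0.046;0 0 0 0 0 0 0.05;0 0 0 0 0 0 0.056;0 0 0 0 0 0 0.062;0 0 0 0 0 0 0.066;0 0 0 0 0 0 0.07;0 0 -0.01 0 0 0 0.07;0 0 -0.02 0 0 0 0.07;0 0 -0.03 0 0 0 0.07;0 0 -0.04 0 0 0 0.07;0 0 -0.05 0 0 0 0.07"
}}

```text
time_s: 12.98
position: [0.5353, 0.3472, 0.1698]
tool_rot: [[-0.022, 1.0, -0.001], [1.0, 0.022, -0.0], [-0.0, -0.001, -1.0]]
ft_force: [1.5, -0.2, -0.0]
grip_width: 0.07
gripper_force: 0.0
```

Call:
{"api": "move_arm", "payload": {
  "plan": "0 0 -0.05 0 0 0 0.07;0 0 -0.03 0 0 0 0.07;0 0 -0.01 0 0 0 0.07;0 0 0 0 0 0 0.07"
}}

```text
time_s: 13.48
position: [0.5356, 0.3473, 0.2581]
tool_rot: [[-0.022, 1.0, -0.0], [1.0, 0.022, -0.0], [-0.0, -0.0, -1.0]]
ft_force: [-1.0, -0.0, -0.3]
grip_width: 0.0702
gripper_force: 0.0
```

```bash
python3 - <<'E'
from h import *
np.set_printoptions(precision=4,suppress=True)
s=env.observe();print(s['time_s'],s['position'],s['ft_force'])
im,d=viewer.get_image('wrist');cal=viewer.calibration('wrist');save('w3.png',im)
for n,z in [('tray',0),('beaker',.004)]:
  for r in pinpoint('wrist',n)[:2]: print(n,np.round(r['pixel'],1),round(r['conf'],2),onplane(cal,*r['pixel'],z))
E
```

```text
13.475 [0.5356 0.3473 0.2581] [-1.0018 -0.004  -0.2674]
tray [150.1 293.1] 0.96 [ 0.3083  0.158  -0.    ]
tray [315.5 162.1] 0.69 [0.5365 0.3492 0.    ]
beaker [315.5 163.5] 0.91 [0.5365 0.3482 0.004 ]
beaker [392.7 266. ] 0.66 [0.6443 0.2104 0.004 ]
```

View pics/w3.png

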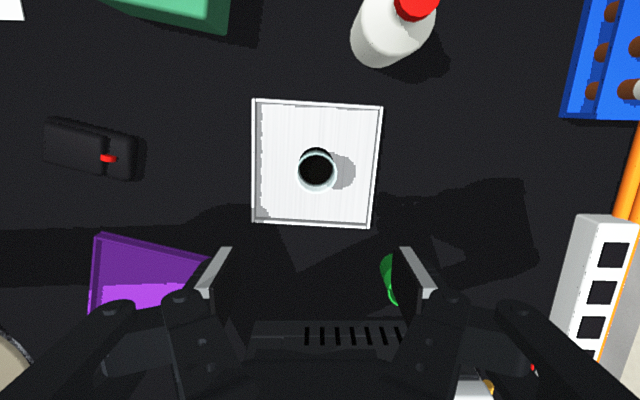

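The beaker stands upright at (316,170), central in the steel tray, with the fingers clear. Now to above the bar.

Call:
{"api": "move_arm", "payload": {
  "plan": "-0.02 -0.002 0 0 0 0 0.07;-0.034 -0.004 0 0 0 0 0.07;-0.04 -0.0045 0 0 0 0 0.07;-0.04 -0.0045 0 0 0 0 0.07;-0.04 -0.0045 0 0 0 0 0.07;-0.04 -0.0045 0 0 0 0 0.07;-0.04 -0.0045 0 0 0 0 0.07;-0.04 -0.0045 0 0 0 0 0.07;-0.034 -0.004 0 0 0 0 0.06;-0.022 -0.003 0 0 0 0 0.06;-0.011 -0.0015 0 0 0 0 0.06;0 0 0 0 0 0 0.06"
}}

```text
time_s: 15.12
position: [0.5023, -0.0146, 0.2578]
tool_rot: [[-0.022, 1.0, -0.001], [1.0, 0.022, 0.0], [0.0, -0.001, -1.0]]
ft_force: [0.6, -0.4, -0.5]
grip_width: 0.06
gripper_force: 0.0
```

```bash
python3 - <<'E'
from h import *
np.set_printoptions(precision=4,suppress=True)
s=env.observe();print(s['time_s'],s['position'],s['ft_force'])
im,d=viewer.get_image('wrist');cal=viewer.calibration('wrist');save('w4.png',im)
for r in pinpoint('wrist','lid_bar')[:2]: print(np.round(r['pixel'],1),round(r['conf'],2),onplane(cal,*r['pixel'],.181))
V,U=np.mgrid[0:400,0:640]
P=(np.stack([(U-cal['cx'])/cal['fx']*d,(V-cal['cy'])/cal['fy']*d,d],-1)-np.array(cal['t']))@np.array(cal['R'])
P=P[d>0]
K=P[(abs(P[:,0]-.502)<.03)&(abs(P[:,1]+.015)<.08)&(P[:,2]>.175)&(P[:,2]<.195)];print('bar',len(K),K.min(0),K.max(0),np.median(K,0))
print(np.polyfit(K[:,1],K[:,0],1))
hi=K[K[:,2]>.184]
for y in np.arange(-.07,.06,.02):
    q=K[abs(K[:,1]-y)<.005]
    if len(q)>5: print(round(y,3),np.percentile(q[:,0],[2,50,98]),q[:,2].max())
L=P[(P[:,2]>.13)&(P[:,2]<.15)&(P[:,0]>.4)&(P[:,0]<.8)&(abs(P[:,1])<.2)];print('lid',L.min(0),L.max(0),np.median(L[:,2]))
E
```

```text
15.125 [ 0.5023 -0.0146  0.2578] [ 0.5539 -0.4176 -0.4863]
[159.2 351.2] 0.74 [ 0.3787 -0.1395  0.181 ]
bar 2958 [ 0.4954 -0.0757  0.1776] [0.5101 0.0537 0.1889] [ 0.5027 -0.0032  0.186 ]
[-0.0251  0.5025]
-0.07 [0.4986 0.5045 0.5099] 0.18837460336250428
-0.05 [0.4983 0.5041 0.5094] 0.1887890063754474
-0.03 [0.498  0.5031 0.5088] 0.1886229829882154
-0.01 [0.4969 0.5026 0.5082] 0.18832485351435765
0.01 [0.4966 0.5021 0.5076] 0.18893860941843202
0.03 [0.4963 0.5018 0.5075] 0.18867620142501634
0.05 [0.4954 0.5013 0.5072] 0.18790531030818575
lid [ 0.4543 -0.1535  0.1345] [0.7326 0.1341 0.1489] 0.1413512278719064
```

View pics/w4.png

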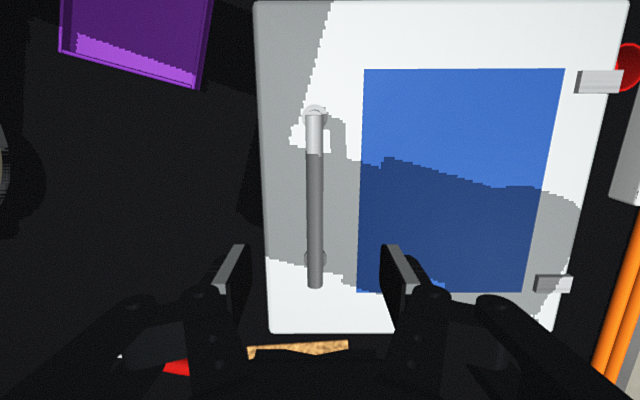

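The bar runs at column 314, between the fingers at (230,280) and (395,280), with centre x 0.5027 and z about 0.182. Descend 95 mm and pinch gently.

Call:
{"api": "move_arm", "payload": {
  "plan": "0 0.0003 0.015 0 0 0 0.06;0 0 0.02 0 0 0 0.06;0 0 0.02 0 0 0 0.06;0 0 0.018 0 0 0 0.06;0 0 0.014 0 0 0 0.06;0 0 0.008 0 0 0 0.06;0 0 0 0 0 0 0.06;0 0 0 0 0 0 0.045;0 0 0 0 0 0 0.03;0 0 0 0 0 0 0.02;0 0 0 0 0 0 0.014;0 0 0 0 0 0 0.01",
  "grip_force": 35
}}

```text
time_s: 16.73
position: [0.5014, -0.0145, 0.1634]
tool_rot: [[-0.023, 1.0, -0.003], [1.0, 0.023, -0.0], [-0.0, -0.003, -1.0]]
ft_force: [-7.2, -1.9, 5.3]
grip_width: 0.0106
gripper_force: 33.2
```

Call:
{"api": "move_arm", "payload": {
  "plan": "0 0 0 0 0 0 0.006;0 0 0 0 0 0 0.006;0 0 0 0 0 0 0.006"
}}

```text
time_s: 17.1
position: [0.5014, -0.0145, 0.1634]
tool_rot: [[-0.023, 1.0, -0.003], [1.0, 0.023, -0.0], [-0.0, -0.003, -1.0]]
ft_force: [-6.9, -1.6, 4.5]
grip_width: 0.0107
gripper_force: 34.1
```

```bash
python3 - <<'E'
import numpy as np
r=np.hypot(.232,.065);p=np.arctan2(.065,.232)
t=np.array([0,.015,.04,.08,.12,.16,.2,.24,.28,.32,.36,.4,.44,.48,.52,.56,.6,.64,.68,.72,.75,.77,.78,.79])
x=-r*np.cos(p+t);z=r*np.sin(p+t)
for a,b,c in zip(t[1:],np.diff(x),-np.diff(z)):print(round(a,3),f'{b:.4f} {c:.4f}')
E
```

```text
0.015 0.0010 -0.0035
0.04 0.0018 -0.0058
0.08 0.0032 -0.0091
0.12 0.0035 -0.0090
0.16 0.0039 -0.0088
0.2 0.0042 -0.0087
0.24 0.0046 -0.0085
0.28 0.0049 -0.0083
0.32 0.0052 -0.0081
0.36 0.0055 -0.0079
0.4 0.0059 -0.0077
0.44 0.0062 -0.0074
0.48 0.0064 -0.0072
0.52 0.0067 -0.0069
0.56 0.0070 -0.0066
0.6 0.0073 -0.0063
0.64 0.0075 -0.0060
0.68 0.0077 -0.0057
0.72 0.0080 -0.0054
0.75 0.0061 -0.0039
0.77 0.0041 -0.0025
0.78 0.0021 -0.0012
0.79 0.0021 -0.0012
```

Gripped (10.7 mm measured, 34 N). The 7 N side force says the bar is about 1 mm nearer; I relax that and lift along the arc.

Call:
{"api": "move_arm", "payload": {
  "plan": "0 -0.0007 0 0 0 0 0.006;0 0.001 -0.0035 0 0 0 0.006;0 0.0018 -0.0058 0 0 0 0.006;0 0.0032 -0.0091 0 0 0 0.006;0 0.0035 -0.009 0 0 0 0.006;0 0.0039 -0.0088 0 0 0 0.006;0 0.0042 -0.0087 0 0 0 0.006;0 0.0046 -0.0085 0 0 0 0.006;0 0 0 0 0 0 0.006"
}}

```text
time_s: 18.23
position: [0.5231, -0.014, 0.2174]
tool_rot: [[-0.023, 1.0, -0.003], [1.0, 0.023, -0.0], [-0.0, -0.003, -1.0]]
ft_force: [-10.9, -2.1, 1.0]
grip_width: 0.0105
gripper_force: 34.6
```

Call:
{"api": "move_arm", "payload": {
  "plan": "0 0.0039 -0.0083 0 0 0 0.006;0 0.0047 -0.0081 0 0 0 0.006;0 0.005 -0.0079 0 0 0 0.006;0 0.0059 -0.0077 0 0 0 0.006;0 0.0062 -0.0074 0 0 0 0.006;0 0.0064 -0.0072 0 0 0 0.006;0 0.0067 -0.0069 0 0 0 0.006;0 0 0 0 0 0 0.006"
}}

```text
time_s: 19.23
position: [0.5633, -0.0129, 0.272]
tool_rot: [[-0.023, 1.0, 0.001], [1.0, 0.023, -0.0], [-0.0, 0.001, -1.0]]
ft_force: [-9.1, 0.3, 4.6]
grip_width: 0.0106
gripper_force: 34.7
```

Call:
{"api": "move_arm", "payload": {
  "plan": "0 0.0062 -0.0072 0 0 0 0.006;0 0.0067 -0.0069 0 0 0 0.006;0 0.0072 -0.0063 0 0 0 0.006;0 0.0077 -0.0057 0 0 0 0.006;0 0.008 -0.0054 0 0 0 0.006;0 0.0061 -0.0039 0 0 0 0.006;0 0.0041 -0.0025 0 0 0 0.006;0 0.0042 -0.0024 0 0 0 0.006;0 0 0 0 0 0 0.006;0 0 0 0 0 0 0.006"
}}

```text
time_s: 20.48
position: [0.6133, -0.0117, 0.3117]
tool_rot: [[-0.023, 1.0, 0.002], [1.0, 0.023, 0.0], [0.0, 0.002, -1.0]]
ft_force: [-3.7, 3.5, 6.5]
grip_width: 0.0105
gripper_force: 34.6
```

```bash
python3 - <<'E'
from h import *
np.set_printoptions(precision=4,suppress=True)
s=env.observe();p=s['position'];print(s['time_s'],p,s['ft_force'],s['grip_width'])
hx=.5014-.0007+.232; hz=.1634-.065   # hinge in TCP terms
print('theta',np.arctan2(p[2]-hz,hx-p[0])-np.arctan2(.065,.232),np.hypot(p[2]-hz,hx-p[0]))
im,d=viewer.get_image('scene');cal=viewer.calibration('scene')
save('s2.png',cv2.resize(im[120:300,220:460],(800,600),interpolation=cv2.INTER_CUBIC))
im,d=viewer.get_image('wrist');cal=viewer.calibration('wrist')
V,U=np.mgrid[0:400,0:640]
P=(np.stack([(U-cal['cx'])/cal['fx']*d,(V-cal['cy'])/cal['fy']*d,d],-1)-np.array(cal['t']))@np.array(cal['R'])
m=(d>0)&(P[...,1]>.04)&(P[...,1]<.11)&(P[...,0]>.55)&(P[...,0]<.73)&(P[...,2]>.12)&(P[...,2]<.35)
Q=P[m];b=np.polyfit(Q[:,0],Q[:,2],1);res=abs(np.polyval(b,Q[:,0])-Q[:,2]);Q=Q[res<.02];b=np.polyfit(Q[:,0],Q[:,2],1)
print('lid plane angle',np.arctan(-b[0]),len(Q),np.abs(np.polyval(b,Q[:,0])-Q[:,2]).mean())
E
```

```text
20.475 [ 0.6133 -0.0117  0.3117] [-3.6772  3.4957  6.5279] 0.010454384828863838
theta 0.7873857421576214 0.24442644122505694
lid plane angle 0.7719295676800059 38031 0.001192458131165993
```

View pics/s2.png

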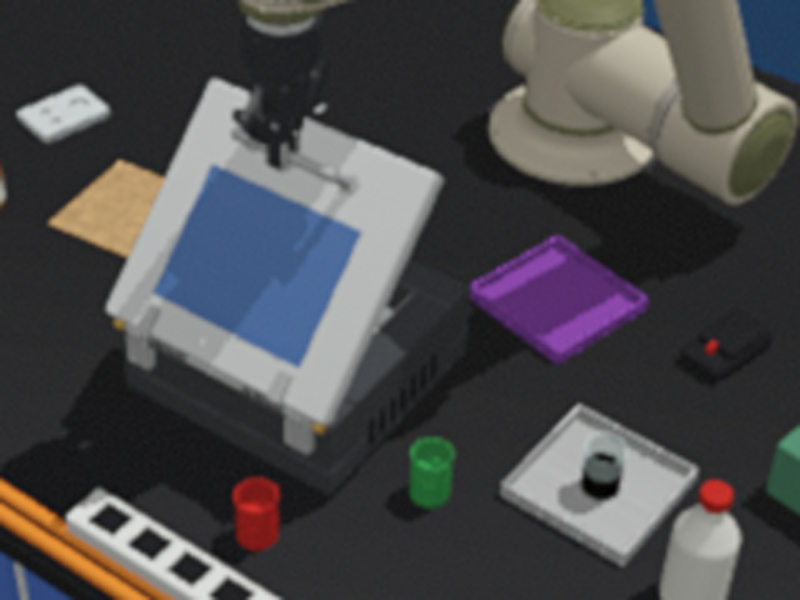

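The view shows the lid held open by the fingers at (285,150) and the beaker upright in the tray at (603,465). The plane fit gives about 0.77 rad. I go a touch further for margin, hold, then ease back to about 0.6.

Call:
{"api": "move_arm", "payload": {
  "plan": "0 0.0042 -0.0024 0 0 0 0.006;0 0 0 0 0 0 0.006;0 0 0 0 0 0 0.006;0 -0.0042 0.0024 0 0 0 0.006;0 -0.0041 0.0025 0 0 0 0.006;0 -0.0061 0.0039 0 0 0 0.006;0 -0.008 0.0054 0 0 0 0.006;0 -0.0077 0.0057 0 0 0 0.006;0 -0.0055 0.0045 0 0 0 0.006;0 -0.0025 0.0018 0 0 0 0.006;0 0 0 0 0 0 0.006;0 0 0 0 0 0 0.006"
}}

```text
time_s: 22.08
position: [0.5794, -0.0127, 0.2871]
tool_rot: [[-0.023, 1.0, 0.0], [1.0, 0.023, 0.0], [0.0, 0.0, -1.0]]
ft_force: [-4.4, 2.6, 5.7]
grip_width: 0.0108
gripper_force: 36.7
```

```bash
python3 - <<'E'
from h import *
np.set_printoptions(precision=4,suppress=True)
s=env.observe();p=s['position'];print(s['time_s'],p,s['ft_force'],s['grip_width'],s['gripper_force'],np.abs(s['qvel']).max())
im,d=viewer.get_image('wrist');cal=viewer.calibration('wrist')
V,U=np.mgrid[0:400,0:640]
P=(np.stack([(U-cal['cx'])/cal['fx']*d,(V-cal['cy'])/cal['fy']*d,d],-1)-np.array(cal['t']))@np.array(cal['R'])
m=(d>0)&(P[...,1]>.04)&(P[...,1]<.11)&(P[...,0]>.55)&(P[...,0]<.73)&(P[...,2]>.12)&(P[...,2]<.35)
Q=P[m];b=np.polyfit(Q[:,0],Q[:,2],1);res=abs(np.polyval(b,Q[:,0])-Q[:,2]);Q=Q[res<.02];b=np.polyfit(Q[:,0],Q[:,2],1)
print('lid plane angle',np.arctan(-b[0]),len(Q))
im,d=viewer.get_image('top');cal=viewer.calibration('top')
for n,z in [('beaker',.004),('tray',0)]:
  for r in pinpoint('top',n)[:3]: print(n,round(r['conf'],2),onplane(cal,*r['pixel'],z))
E
```

```text
22.075 [ 0.5794 -0.0127  0.2871] [-4.4458  2.5813  5.6922] 0.010788231218201307 36.68978691101074 0.08025744379670965
lid plane angle 0.6048098555587362 29603
beaker 0.65 [0.5396 0.3394 0.004 ]
beaker 0.65 [0.7945 0.1058 0.004 ]
beaker 0.5 [0.644  0.2019 0.004 ]
tray 0.66 [0.5407 0.3446 0.    ]
tray 0.58 [0.3118 0.1587 0.    ]
```

The lid is at 0.605 rad, held steady at the bar, and the beaker is in the tray. Handing in.

```bash
python3 -c "
from rig import env
print(env.close_job())"
```

```text
the job is handed in; nothing more can be done
None
```

I stood the beaker upright in the steel tray, raised the lid to about 0.79 rad, past its balance point, and eased it back. The arm is still holding it by the bar at about 0.60 rad; the job is handed in, but no verdict was returned.

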